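# Put the balance's calibration weights back in their cases

## Task

The balance check is done: put the four knob-topped steel calibration weights away, each standing upright in the well of its own wooden case base, the largest weight in the largest case and so on down to the smallest. Set them down gently without dropping or tipping them, do not let the weights touch one another, and leave the vial and the magnet among them where they are.

Things in the scene. Friction and masses are not known exactly. Their poses are not given: they have to be found in the camera images.
- weight_500_center (a point): the 500 g calibration weight, largest of the four: a polished steel upright cylinder 38 mm in diameter and 47 mm tall with a narrower neck and a round knob (24 mm across) on top, 68 mm tall in all; loose, starts standing on the desk. The point is on its axis, half-way up (34 mm above its underside); z is its upward axis. Grip it by the cylinder.
- weight_200_center (a point): the 200 g calibration weight, second largest of the four: a polished steel upright cylinder 28 mm in diameter and 35 mm tall with a narrower neck and a round knob (17 mm across) on top, 50 mm tall in all; loose, starts standing on the desk. The point is on its axis, half-way up (25 mm above its underside); z is its upward axis. Grip it by the cylinder.
- weight_100_center (a point): the 100 g calibration weight, third largest of the four: a polished steel upright cylinder 22 mm in diameter and 28 mm tall with a narrower neck and a round knob (14 mm across) on top, 40 mm tall in all; loose, starts standing on the desk. The point is on its axis, half-way up (20 mm above its underside); z is its upward axis. Grip it by the cylinder.
- weight_50_center (a point): the 50 g calibration weight, smallest of the four: a polished steel upright cylinder 18 mm in diameter and 21.5 mm tall with a narrower neck and a round knob (11 mm across) on top, 31 mm tall in all; loose, starts standing on the desk. The point is on its axis, half-way up (15.5 mm above its underside); z is its upward axis. Grip it by the cylinder.
- case_500_well (a point): the 500 g weight's case base, largest of four: fixed square wooden block 92 mm wide (upper part 86), 22 mm high, with a round felt-lined well 54 mm across at the mouth, sloping in to 44 mm at its flat floor, 16 mm deep; not the hollow square lids behind. Point: centre of the mouth, level with the block's top; z up. Seated, the weight's centre is 18 mm above it and its cylinder shows 31 mm.
- case_200_well (a point): the 200 g weight's case base, second largest of four: fixed square wooden block 76 mm wide (upper part 70), 20 mm high, with a round felt-lined well 44 mm across at the mouth, sloping in to 34 mm at its flat floor, 14 mm deep; not the hollow square lids behind. Point: centre of the mouth, level with the block's top; z up. Seated, the weight's centre is 11 mm above it and its cylinder shows 21 mm.
- case_100_well (a point): the 100 g weight's case base, third largest of four: fixed square wooden block 60 mm wide (upper part 54), 18 mm high, with a round felt-lined well 38 mm across at the mouth, sloping in to 28 mm at its flat floor, 12 mm deep; not the hollow square lids behind. Point: centre of the mouth, level with the block's top; z up. Seated, the weight's centre is 8 mm above it and its cylinder shows 16 mm.
- case_50_well (a point): the 50 g weight's case base, smallest of four: fixed square wooden block 48 mm wide (upper part 42), 16 mm high, with a round felt-lined well 32 mm across at the mouth, sloping in to 24 mm at its flat floor, 10 mm deep; not the hollow square lids behind. Point: centre of the mouth, level with the block's top; z up. Seated, the weight's centre is 5.5 mm above it and its cylinder shows 11.5 mm.
- vial_center (a point): bystander: a small amber glass sample vial with a white cap, 27 mm in diameter, 50 mm tall, standing loose among the weights; the point is its centre, 25 mm up. Not to be disturbed.
- magnet_center (a point): bystander: a plain black round whiteboard magnet, 32 mm in diameter, 12 mm tall, lying loose among the weights; the point is its centre, 6 mm up. Not to be disturbed.
Mind the look-alikes: they are no part of the job. Leave any pink look-alike of the part that bears weight_200_center alone.

How it is judged:
At the end, for the whole second after the job is handed in: Every weight stands in the well of its own case: axis within 6 mm of the well's centre, resting on the well floor (height within 2.5 mm of seated), upright within 0.08 rad (about 5 degrees), and at rest (horizontal distance between weight_500_center and case_500_well below 0.006 m and z of weight_500_center in the frame of case_500_well between 0.0155 and 0.0205 m and angle between each of weight_500_center, weight_200_center, weight_100_center, weight_50_center's own z axis and vertical below 0.08 rad and linear speed of each of weight_500, weight_200, weight_100, weight_50 below 0.02 m/s and horizontal distance between weight_200_center and case_200_well below 0.006 m and z of weight_200_center in the frame of case_200_well between 0.0085 and 0.0135 m and horizontal distance between weight_100_center and case_100_well below 0.006 m and z of weight_100_center in the frame of case_100_well between 0.0055 and 0.0105 m and horizontal distance between weight_50_center and case_50_well below 0.006 m and z of weight_50_center in the frame of case_50_well between 0.003 and 0.008 m); the robot touches nothing.
It fails at once if two of the weights knock against each other (contact force between weight_500 and weight_200 above 0.5 N or contact force between any of weight_500, weight_200 and weight_100 above 0.5 N or contact force between any of weight_500, weight_200, weight_100 and weight_50 above 0.5 N).
It fails at once if a weight is tipped over (40 degrees) (angle between any of weight_500_center, weight_200_center, weight_100_center, weight_50_center's own z axis and vertical above 0.7 rad).
It fails at once if a weight is dropped (moves faster than 0.5 m/s while out of the fingers, a fall of about 13 mm) ((contact force between the fingers and weight_500 below 0.1 N and linear speed of weight_500 above 0.5 m/s) or (contact force between the fingers and weight_200 below 0.1 N and linear speed of weight_200 above 0.5 m/s) or (contact force between the fingers and weight_100 below 0.1 N and linear speed of weight_100 above 0.5 m/s) or (contact force between the fingers and weight_50 below 0.1 N and linear speed of weight_50 above 0.5 m/s)).
It fails at once if the vial or the magnet is moved by more than 15 mm (distance of any of vial_center, magnet_center from where it was at the start of the episode above 0.015 m).
It also fails if it takes over 128 s, if anything falls off the work surface, if the arm or the gripper's body presses on something with over 40 N, if the wrist force passes 120 N, or if a joint passes its speed limit or range.

## Robot

A 6-joint arm with a two-finger parallel gripper is mounted at the origin on the work surface. World frame = base frame: x ahead of the robot, y to its left, z up, the work surface at z = 0. Lengths are in m, angles in rad, forces in N, time in s.
With the tool pointing down it reaches from about 0.35 to 0.95 m from the base axis. Payload 17.4 kg.
Tool frame: the origin (TCP) lies at the centre of the arm's flange, where the gripper is bolted on; the fingertips stand 186 mm ahead of it and the grasp point (between the pads) lies 167 mm ahead of it; z points along the fingers, y is the line along which they close (so a half turn about z gives the same grasp; the last joint's range is limited). The gripper opens to 93 mm and grips with 3 to 60 N. Pads are 15 mm wide; open, the fingers measure 128 mm over their backs; the gripper's body (75 mm by 188 mm) begins 65 mm behind the grasp point.
Start: joints at [-1.188, 0.116, 1.442, -0, 1.584, -0.038], TCP at [0.276, -0.616, 0.405] pointing down, gripper open.
Joint ranges: [-2.83, 2.83], [-0.83, 2.19], [0.07, 2.5], [-1.14, 4.28], [0.01, 3], [-2.97, 2.97]. Speed limits (rad/s): [1.89, 1.89, 2.22, 3.14, 3.14, 3.14].

## Interface

Orientations are given as a unit quaternion [w, x, y, z].
In Python, from station import r gives the robot as it stands. The module is installed in compiled form; this text tells all that it offers.
- The arm moves only by the tool step_arm, never from a script. Its argument "commands" is one flat list of numbers, 5 for each row, row after row: the finger opening in mm, from 0 to 93, then the shift along the world's x, y, z in mm, then the turn about the world's z in rad. In form: [hand, tx, ty, tz, roll, hand, tx, ty, tz, roll, ...]. A call has exactly 10 rows; each row shifts and turns the commanded pose from where the row before left it; what a row does not reach is not made up. A row lasts 1/12 s, in which the tool goes at most 41.7 mm and 7.16 degrees, less where a joint would pass 70% of its speed; a pose out of reach is approached as far as the arm can. A call with a gripper value outside its range is refused whole. The fingers move at their own pace and stop on an object; "grip_force" is the grip in N (left out, the last holds). Time passes only in rows, so rows that do not move let the fingers close, or fill a call up. It gives the time, the measured TCP pose, the force, the opening and the grip force at its end, in the units of the state.
- r.get_state(): the state, without advancing time (a new reading comes with each control period).
- r.snapshot(name): name is "side" or "top" or "wrist"; returns a dict with "image" (420x560x3 uint8, red, green, blue), "K" (3x3 intrinsics, pixels), "rvec" (rotation vector, rad) and "tvec" (3), from world to camera coordinates, as OpenCV has them; the wrist camera has in their place "tool_from_camera" (4x4, takes a point from camera to tool coordinates, whose origin is the TCP and whose axes are the flange's). Camera axes: x right, y down, z forward; pixel columns grow to the right and rows downward; lengths in m; the calibration is good to about 2 mm. A picture is of the moment at which its call begins: read the wrist's pose just before it. There is no depth.
- r.close_job(): hands the job in; it is judged then, once.
The state is a dict: "time": time; "qpos": joint angles; "joint_velocities": joint speeds; "tau": joint torques, N m; "tool_pos": TCP position; "orientation": TCP orientation; "force": force on the tool from outside, world axes, zero at the start; "wrist_torque": the same for the moment, N m; "width": finger opening in m; "finger_force": force on a finger pad.
Only numpy, scipy, OpenCV 4.12 (cv2) and the standard library are available. Lean on these libraries where they do the work, as an engineer would, in place of code of your own. Each camera call takes 0.05 s, during which the arm holds its last target. There are 200 camera calls.

## Working session

There is one attempt and no reset: what is moved stays moved. The work goes in short steps, Python scripts to look and compute and a tool call to move; the robot and the scene stay as the last step left them, time stands still between calls to the robot, and variables do not carry over. Pictures are saved under pics/ and viewed, at most 14 in all, crops included, and the job is handed in when it is done.

Besides the shell and the picture viewer there is one more tool, called after ">>>" as name(argument=value, ...) on one line, values as JSON. step_arm: Moves the arm, as the interface text tells. Its arguments: {"type":"object","properties":{"commands":{"type":"array"},"grip_force":{"type":"number"}},"required":["commands"]}

```bash
mkdir -p pics; python3 - <<'E'
from station import r
import cv2,pickle
d={}
for n in("top","side"):
    s=r.snapshot(n); d[n]=s
    cv2.imwrite(f"pics/{n}0.png",cv2.resize(s["image"][:,:,::-1],(800,600),interpolation=cv2.INTER_CUBIC))
pickle.dump(d,open("d0.pkl","wb"))
s=r.get_state();print(s)
E
```

```text
{'time': 0.1, 'qpos': array([-1.18778363e+00,  1.16409599e-01,  1.44215065e+00, -1.32336987e-05,
        1.58399626e+00, -3.78306459e-02]), 'joint_velocities': array([-0.00057009, -0.00259155, -0.0023198 , -0.00116663, -0.00115318,
       -0.00075074]), 'tau': array([ 1.59047529e-03, -7.22897243e+01, -6.23866081e+01,  7.80625851e-02,
        2.27970531e-02, -7.36824950e-05]), 'tool_pos': array([ 0.27573403, -0.61612655,  0.40412777]), 'orientation': array([-4.73633762e-04,  9.77942831e-01,  2.08872181e-01, -8.92824829e-05]), 'force': array([-0.01007794, -0.37386854,  0.17396819]), 'wrist_torque': array([ 0.04229935,  0.01942746, -0.00546528]), 'finger_force': 0.0, 'width': 0.09282800947412671}
```

View pics/top0.png

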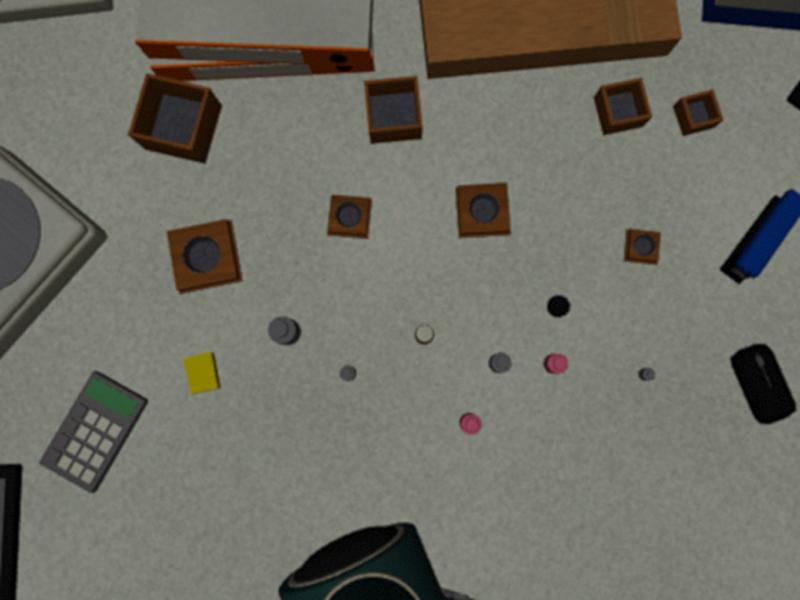

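View pics/side0.png

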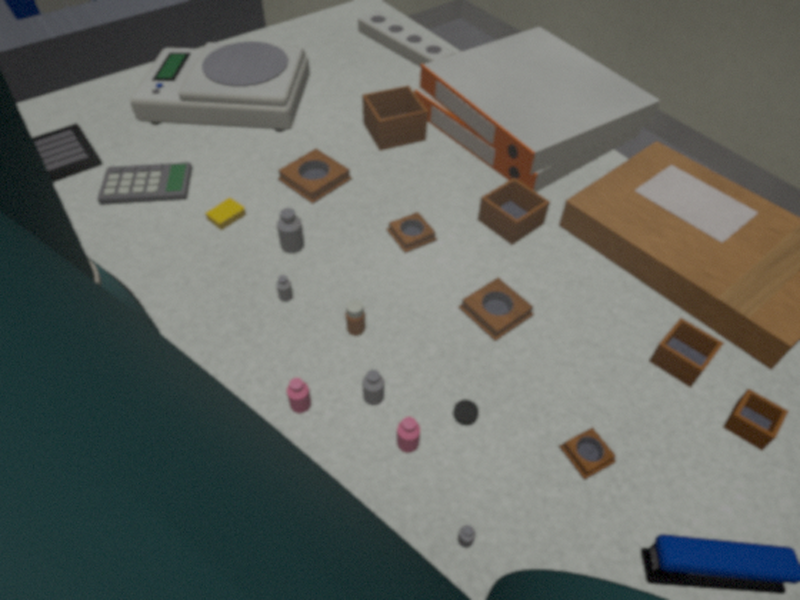

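Top view (800x600 px): the grey weights are 500 (284,330), 200 (500,362), 100 (348,373) and 50 (647,374). The vial is at (424,334) and the magnet at (558,306). The case bases are 500 (202,254), 200 (484,208), 100 (349,215) and 50 (643,245). There are two pink look-alikes of the 200, at (556,364) and (470,423). The grey one at (500,362) fits, since it is polished steel. The hollow squares at the back are lids.

```bash
cat > h.py <<'E'
import numpy as np,cv2
def ray(s,px):
    R=cv2.Rodrigues(np.array(s["rvec"],float))[0];t=np.array(s["tvec"],float).ravel()
    d=R.T@np.linalg.inv(s["K"])@np.array([px[0],px[1],1.]);return -R.T@t,d
def at(s,px,z):
    o,d=ray(s,px);return o+d*(z-o[2])/d[2]
def proj(s,p):
    return cv2.projectPoints(np.array([p],float),np.array(s["rvec"],float),np.array(s["tvec"],float),s["K"],None)[0].ravel()
E
python3 - <<'E'
import pickle,cv2
from h import *
d=pickle.load(open("d0.pkl","rb"));t=d["top"];k=.7
P={"w500":(284,330,.05),"w200":(500,362,.037),"w100":(348,373,.03),"w50":(647,374,.023),"vial":(424,334,.05),"mag":(558,306,.012),"c500":(202,254,.022),"c200":(484,208,.020),"c100":(349,215,.018),"c50":(643,245,.016),"pinkA":(556,364,.037),"pinkB":(470,423,.037)}
for n,(u,v,z) in P.items():
    p=at(t,(u*k,v*k),z);print(n,(p*1000).round(1),"side px800",(proj(d["side"],p)/k).round(0))
print("cam",ray(t,(0,0))[0])
im=t["image"][:,:,::-1]
a=cv2.resize(im[120:300,110:310],(800,720),interpolation=cv2.INTER_CUBIC)[:600]
b=cv2.resize(im[130:280,300:500],(800,600),interpolation=cv2.INTER_CUBIC)
cv2.imwrite("pics/tl.png",a);cv2.imwrite("pics/tr.png",b)
E
```

```text
w500 [494.2 183.   50. ] side px800 [289. 222.]
w200 [ 446.  -107.7   37. ] side px800 [371. 378.]
w100 [435.2  99.2  30. ] side px800 [283. 282.]
w50 [ 426.  -310.3   23. ] side px800 [464. 528.]
vial [485.2  -5.3  50. ] side px800 [352. 304.]
mag [ 523.1 -195.1   12. ] side px800 [464. 408.]
c500 [605.6 304.4  22. ] side px800 [313. 169.]
c200 [664.1 -94.8  20. ] side px800 [496. 302.]
c100 [658.4  97.1  18. ] side px800 [410. 227.]
c50 [ 607.  -318.1   16. ] side px800 [587. 445.]
pinkA [ 441.9 -183.3   37. ] side px800 [405. 425.]
pinkB [365.4 -64.6  37. ] side px800 [297. 386.]
cam [0.4321992  0.01033276 0.94209558]
```

View pics/tl.png

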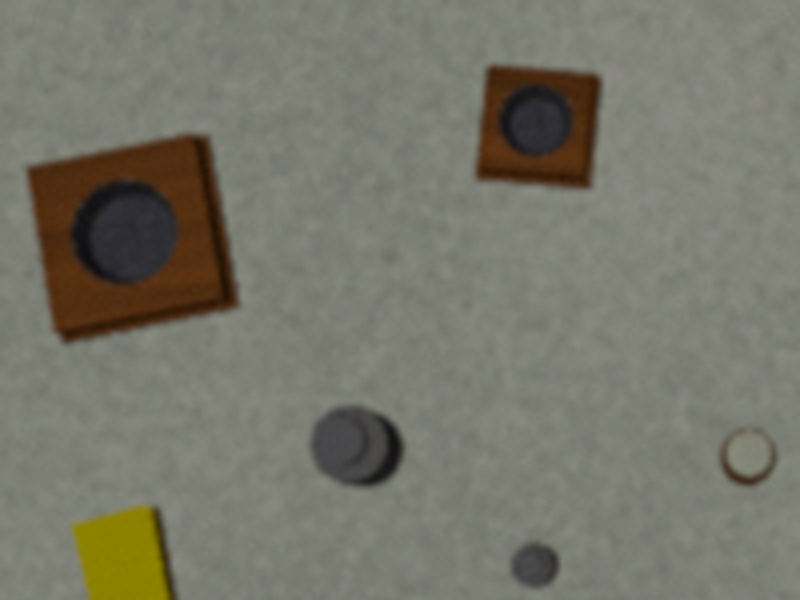

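View pics/tr.png

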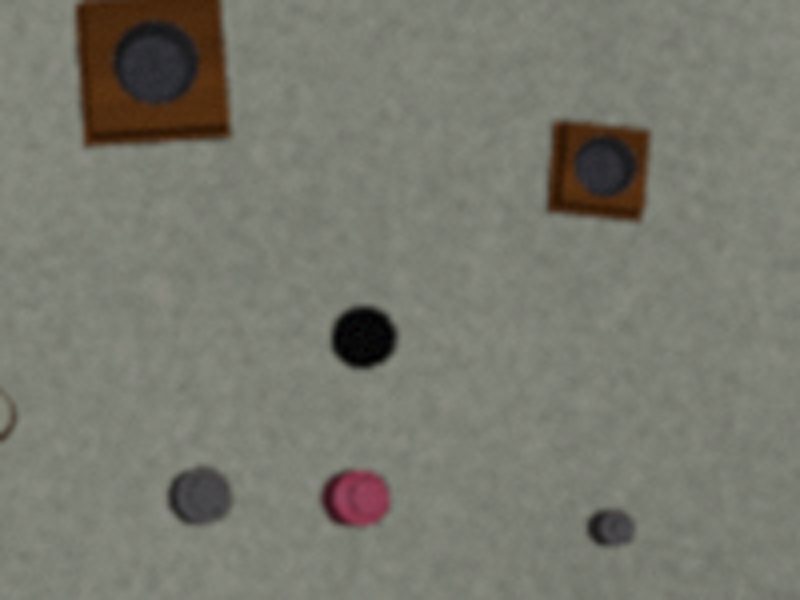

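The crops confirm the grey steel weight at (201,496) in the right crop is the 200; its neighbour at (358,498) is pink. I'll refine the coordinates and start moving towards the 50.

```bash
python3 - <<'E'
import pickle
from h import *
d=pickle.load(open("d0.pkl","rb"));t=d["top"]
A=lambda u,v:(110+u/4,120+v/4); B=lambda u,v:(300+u/4,130+v/4)
for n,px,z in [("w500",A(351,446),.047),("w500k",A(340,439),.062),("w200",B(204,496),.035),("w100",A(534,565),.028),("w50",B(615,527),.0215),("c500",A(125,232),.022),("c200",B(156,63),.02),("c100",A(536.5,120),.018),("c50",B(605,167),.016)]:
    print(n,(at(t,(px[0]-.4,px[1]-.4),z)*1000).round(1))
E
```

```text
w500 [494.3 186.4  47. ]
w500k [496.7 188.7  62. ]
w200 [ 445.6 -109.1   35. ]
w100 [435.7 100.4  28. ]
w50 [ 426.8 -311.7   21.5]
c500 [606.  305.5  22. ]
c200 [664.6 -94.5  20. ]
c100 [660.3  98.3  18. ]
c50 [ 607.3 -319.7   16. ]
```

>>> step_arm(commands=[93,10,25,0,0,93,15,31,-10,0,93,15,31,-10,0,93,15,31,-10,0,93,15,31,-10,0,93,15,31,-10,0,93,15,31,-10,0,93,15,31,-10,0,93,15,31,-10,0,93,15,31,-10,0])

```text
time: 0.93
tool_pos: [0.421, -0.3105, 0.3141]
orientation: [-0.0, 0.978, 0.209, -0.0]
force: [-0.1, -0.6, -0.6]
width: 0.0931
finger_force: 0.0
```

```bash
cat >> h.py <<'E'
from scipy.spatial.transform import Rotation as Ro
def wsnap(r,name):
    st=r.get_state();s=dict(r.snapshot("wrist"))
    w,x,y,z=st["orientation"];T=np.eye(4);T[:3,:3]=Ro.from_quat([x,y,z,w]).as_matrix();T[:3,3]=st["tool_pos"]
    M=np.linalg.inv(T@np.array(s["tool_from_camera"]))
    s["rvec"]=cv2.Rodrigues(M[:3,:3])[0].ravel();s["tvec"]=M[:3,3]
    import pickle;pickle.dump(s,open(name+".pkl","wb"))
    cv2.imwrite(f"pics/{name}.png",cv2.resize(s["image"][:,:,::-1],(800,600),interpolation=cv2.INTER_CUBIC));return s
Q={"w500":(494.5,186.5,47),"w200":(445.6,-109,35),"w100":(435.7,100.4,28),"w50":(426.8,-311.7,21.5),"c500":(606,305.5,22),"c200":(664.6,-94.5,20),"c100":(660,98.2,18),"c50":(607.3,-319.7,16)}
def show(s):
    for n,p in Q.items():
        q=proj(s,np.array(p)/1000)/.7
        if 0<q[0]<800 and 0<q[1]<600: print(n,q.round(1))
E
python3 - <<'E'
from station import r
from h import *
s=wsnap(r,"w1");show(s);print(ray(s,(0,0))[0],s["K"][0])
E
```

```text
w200 [ 90.6 116.1]
w50 [411.1 287. ]
c50 [556.8   3.2]
[ 0.48261683 -0.28259626  0.29350208] [306.4351572   0.        283.4573417]
```

View pics/w1.png

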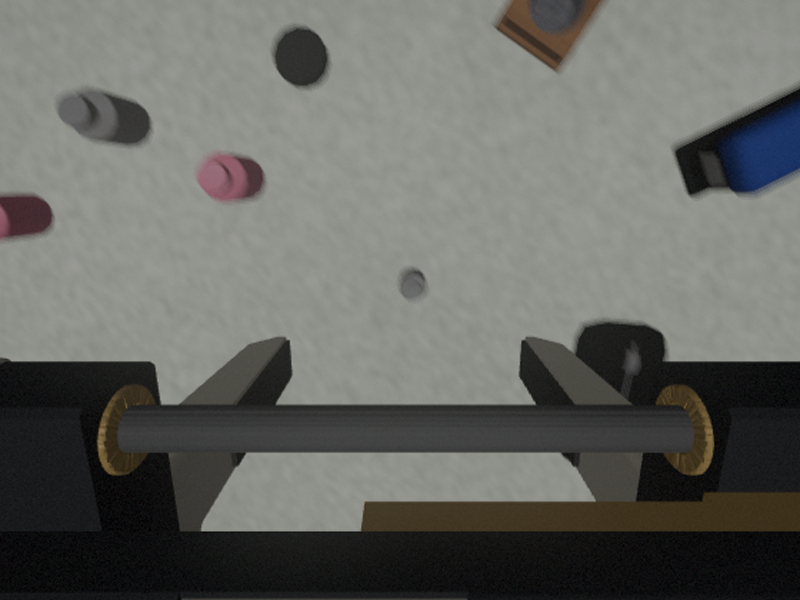

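The wrist view shows the grey 50 at (413,284), where the estimate predicted (411,287), so it agrees to within 2 mm. The c50 well is also where predicted. Descending.

>>> step_arm(commands=[50,7,-1,-5,0,50,0,0,-20,0,50,0,0,-20,0,50,0,0,-20,0,50,0,0,-15,0,50,0,0,-10,0,50,0,0,-10,0,50,0,0,-8,0,50,0,0,-7,0,50,0,0,0,0], grip_force=10)

```text
time: 1.82
tool_pos: [0.4276, -0.3132, 0.1986]
orientation: [-0.0, 0.978, 0.209, -0.0]
force: [-0.1, -0.4, -0.2]
width: 0.0501
finger_force: 0.0
```

>>> step_arm(commands=[28,0,0,0,0,24,0,0,0,0,20,0,0,0,0,18,0,0,0,0,15,0,0,0,0,10,0,0,0,0,10,0,0,0,0,10,0,0,0,0,10,0,0,0,0,10,0,0,0,0])

```text
time: 2.65
tool_pos: [0.4278, -0.3132, 0.2]
orientation: [0.0, 0.978, 0.209, 0.0]
force: [-0.3, -0.4, 3.7]
width: 0.0175
finger_force: 10.0
```

>>> step_arm(commands=[10,0,0,2,0,10,0,0,4,0,10,0,0,8,0,10,0,0,12,0,10,0,0,14,0,10,0,0,14,0,10,0,0,10,0,10,0,0,6,0,10,0,0,0,0,10,0,0,0,0])

```text
time: 3.48
tool_pos: [0.4277, -0.3131, 0.2698]
orientation: [0.0, 0.978, 0.209, 0.0]
force: [0.1, 0.0, -1.1]
width: 0.017
finger_force: 10.0
```

>>> step_arm(commands=[10,8,0,0,0,10,16,-1,0,0,10,22,-1,0,0,10,25,-1,0,0,10,25,-1,0,0,10,25,-1,0,0,10,24,-1,0,0,10,20,-1,0,0,10,10,0,0,0,10,5,0,0,0])

```text
time: 4.32
tool_pos: [0.609, -0.3198, 0.2684]
orientation: [-0.001, 0.978, 0.209, -0.001]
force: [-0.0, -0.8, -0.3]
width: 0.017
finger_force: 10.0
```

```bash
python3 - <<'E'
from station import r
from h import *
st=r.get_state();print(st["tool_pos"],st["width"],st["force"])
s=wsnap(r,"w2");show(s)
p=st["tool_pos"]-[0,0,.186]
print("hand tip",proj(s,p)/.7,"bottom",proj(s,p-[0,0,.014])/.7, "knob top",proj(s,p+[0,0,.017])/.7)
im=s["image"][:,:,::-1]
cv2.imwrite("pics/w2c.png",cv2.resize(im[120:330,140:420],(800,600),interpolation=cv2.INTER_CUBIC))
E
```

```text
[ 0.60895984 -0.31984613  0.26837155] 0.01696266448221949 [-0.00773349 -0.81984891 -0.31504151]
w50 [276.3 562. ]
c200 [11.  17.1]
c50 [404.8 314.1]
hand tip [406.47638084 357.61295222] bottom [406.4214504  345.31222064] knob top [406.55557223 375.34650891]
```

View pics/w2c.png

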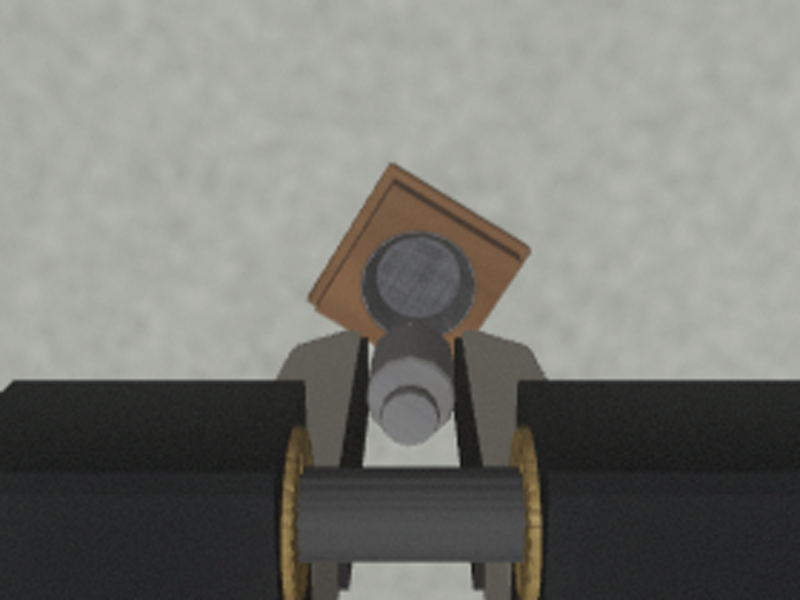

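The 50 hangs upright in the fingers (knob at (410,415)), and its well is at (418,285), about 2 mm right of the prediction. I'll correct for that and lower it.

>>> step_arm(commands=[10,1,-1,0,0,10,0,0,-8,0,10,0,0,-12,0,10,0,0,-12,0,10,0,0,-12,0,10,0,0,-8,0,10,0,0,-4,0,10,0,0,-2,0,10,0,0,-2,0,10,0,0,0,0])

```text
time: 5.2
tool_pos: [0.6088, -0.3212, 0.2098]
orientation: [0.0, 0.978, 0.209, 0.0]
force: [-0.1, 0.3, -1.2]
width: 0.0176
finger_force: 10.0
```

>>> step_arm(commands=[10,0,0,-1,0,10,0,0,-1,0,10,0,0,-1,0,10,0,0,-1,0,10,0,0,0,0,10,0,0,0,0,10,0,0,0,0,10,0,0,0,0,10,0,0,0,0,10,0,0,0,0])

```text
time: 6.03
tool_pos: [0.6088, -0.3212, 0.206]
orientation: [0.0, 0.978, 0.209, 0.0]
force: [1.2, -0.1, 4.6]
width: 0.0171
finger_force: 10.0
```

>>> step_arm(commands=[18,0,0,0,0,20,0,0,0,0,22,0,0,0,0,25,0,0,0,0,30,0,0,0,0,35,0,0,0,0,40,0,0,0,0,40,0,0,5,0,40,0,0,15,0,40,0,0,25,0])

```text
time: 6.87
tool_pos: [0.6083, -0.3209, 0.2498]
orientation: [-0.001, 0.978, 0.209, -0.001]
force: [0.7, 0.2, -0.3]
width: 0.0397
finger_force: 0.0
```

>>> step_arm(commands=[50,-10,10,25,0,50,-20,20,25,0,50,-22,28,20,0,50,-22,28,0,0,50,-22,28,0,0,50,-22,28,0,0,50,-22,28,0,0,50,-18,22,0,0,50,-8,15,0,0,50,0,5,0,0])

```text
time: 7.7
tool_pos: [0.4413, -0.1075, 0.3225]
orientation: [0.0, 0.978, 0.209, 0.001]
force: [0.2, 0.2, 0.1]
width: 0.0501
finger_force: 0.0
```

```bash
python3 - <<'E'
from station import r
from h import *
st=r.get_state();print(st["tool_pos"],st["width"],st["force"])
s=wsnap(r,"w3");show(s)
E
```

```text
[ 0.44132475 -0.10749255  0.32251733] 0.050079132959826064 [0.20715238 0.1754299  0.11837641]
w200 [409.9 292.1]
w100 [ 84.9 165.3]
w50 [657.7 423.9]
```

View pics/w3.png

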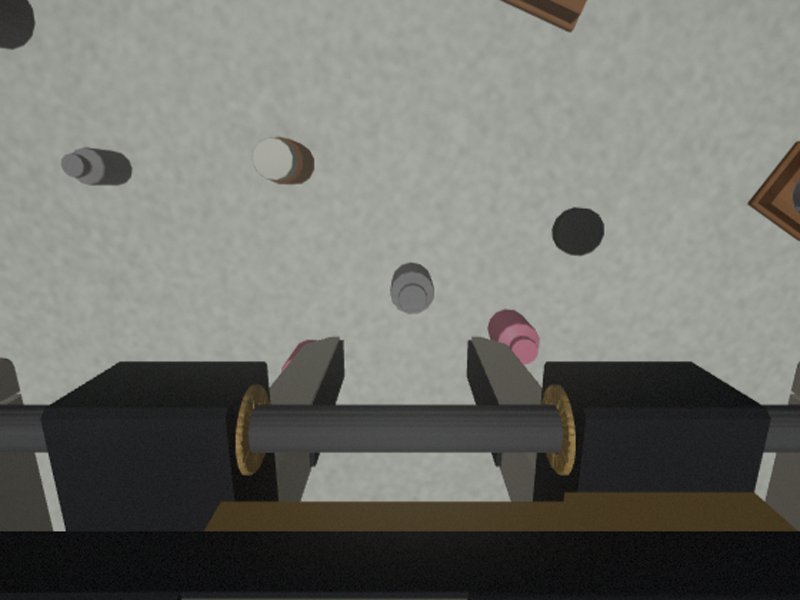

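The grey 200's disc centre is at (412,290), predicted (410,292), clear of the pink look-alikes at (515,335) and (300,355). Grasping it.

>>> step_arm(commands=[50,4,0,-6,0,50,0,0,-20,0,50,0,0,-20,0,50,0,0,-20,0,50,0,0,-15,0,50,0,0,-10,0,50,0,0,-10,0,50,0,0,-8,0,50,0,0,-7,0,50,0,0,0,0], grip_force=15)

```text
time: 8.58
tool_pos: [0.4467, -0.1092, 0.2036]
orientation: [-0.0, 0.978, 0.209, -0.001]
force: [-0.0, 0.3, -0.6]
width: 0.0501
finger_force: 0.0
```

>>> step_arm(commands=[38,0,0,0,0,34,0,0,0,0,31,0,0,0,0,28,0,0,0,0,25,0,0,0,0,20,0,0,0,0,20,0,0,0,0,20,0,0,0,0,20,0,0,0,0,20,0,0,0,0])

```text
time: 9.42
tool_pos: [0.4469, -0.1093, 0.2053]
orientation: [0.0, 0.978, 0.209, 0.0]
force: [1.1, -1.5, 6.3]
width: 0.0272
finger_force: 15.0
```

>>> step_arm(commands=[20,0,0,2,0,20,0,0,4,0,20,0,0,8,0,20,0,0,12,0,20,0,0,14,0,20,0,0,14,0,20,0,0,10,0,20,0,0,6,0,20,5,0,0,0,20,10,0,0,0])

```text
time: 10.25
tool_pos: [0.4618, -0.1091, 0.2749]
orientation: [0.0, 0.978, 0.209, 0.0]
force: [-0.5, 0.9, -2.4]
width: 0.0274
finger_force: 15.0
```

>>> step_arm(commands=[20,18,1,0,0,20,24,2,0,0,20,26,2,0,0,20,28,2,0,0,20,28,2,0,0,20,28,2,0,0,20,24,2,0,0,20,16,1,0,0,20,8,0,0,0,20,0,0,0,0])

```text
time: 11.08
tool_pos: [0.6631, -0.0949, 0.273]
orientation: [-0.0, 0.978, 0.209, -0.001]
force: [-0.0, -0.4, -1.5]
width: 0.0275
finger_force: 15.0
```

```bash
cat >> h.py <<'E'
def hand(r,name,tip,cyl):
    st=r.get_state();s=wsnap(r,name);print(st["tool_pos"],st["width"],st["force"])
    c=lambda q:((q[0]-140)*800/280,(q[1]-120)*600/210)
    for n,p in Q.items():
        if n[0]=="c": 
            q=c(proj(s,np.array(p)/1000))
            if 0<q[0]<800 and 0<q[1]<600: print(n,np.round(q))
    p=st["tool_pos"]-[0,0,.186]
    print("pred bottom, cyl top",np.round(c(proj(s,p-[0,0,tip]))),np.round(c(proj(s,p+[0,0,cyl-tip]))))
    cv2.imwrite(f"pics/{name}c.png",cv2.resize(s["image"][120:330,140:420,::-1],(800,600),interpolation=cv2.INTER_CUBIC))
def pt(name,u,v,z):
    import pickle;s=pickle.load(open(name+".pkl","rb"))
    return at(s,(u*.35+140,v*.35+120),z)*1000
E
python3 - <<'E'
from station import r
from h import *
hand(r,"w4",.019,.035)
E
```

```text
[ 0.66305012 -0.09492798  0.27299005] 0.027518456388598917 [-0.01439055 -0.41169867 -1.47609357]
c200 [413. 274.]
pred bottom, cyl top [413. 339.] [413. 405.]
```

View pics/w4c.png

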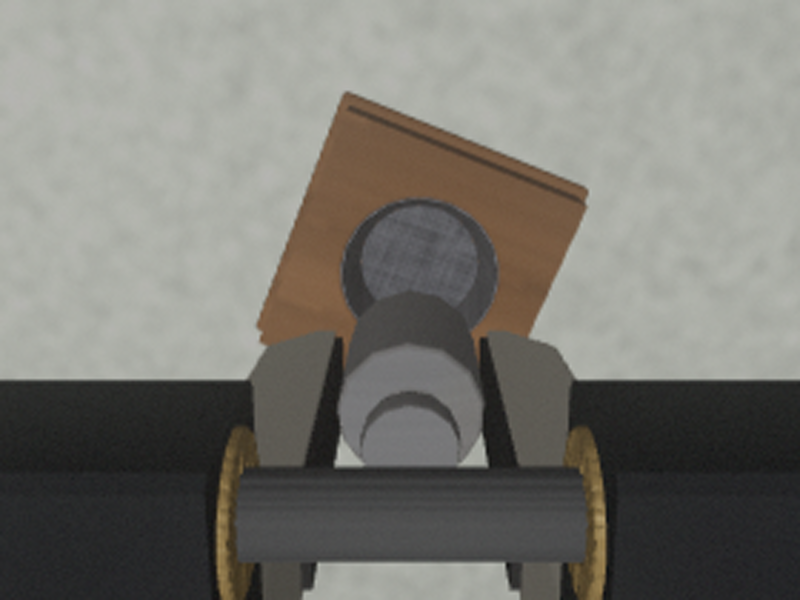

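The 200 hangs upright (disc centre (411,407), predicted (413,405)). Its well is at (420,272), predicted (413,274), so I'll shift about 2 mm to the right and lower it.

>>> step_arm(commands=[20,3,-1,0,0,20,0,0,-8,0,20,0,0,-12,0,20,0,0,-12,0,20,0,0,-12,0,20,0,0,-8,0,20,0,0,-4,0,20,0,0,-2,0,20,0,0,-2,0,20,0,0,0,0])

```text
time: 11.97
tool_pos: [0.6648, -0.0961, 0.2147]
orientation: [0.0, 0.978, 0.209, 0.0]
force: [-0.4, -0.2, -2.7]
width: 0.0278
finger_force: 15.0
```

>>> step_arm(commands=[20,0,0,-1,0,20,0,0,-1,0,20,0,0,-1,0,20,0,0,-1,0,20,0,0,0,0,20,0,0,0,0,20,0,0,0,0,20,0,0,0,0,20,0,0,0,0,20,0,0,0,0])

```text
time: 12.8
tool_pos: [0.6648, -0.0962, 0.2113]
orientation: [0.0, 0.978, 0.209, 0.0]
force: [-2.2, 0.7, 6.5]
width: 0.0269
finger_force: 15.0
```

>>> step_arm(commands=[28,0,0,0,0,30,0,0,0,0,32,0,0,0,0,35,0,0,0,0,40,0,0,0,0,45,0,0,0,0,50,0,0,0,0,50,0,0,5,0,50,0,0,15,0,50,0,0,25,0])

```text
time: 13.63
tool_pos: [0.6643, -0.096, 0.2549]
orientation: [-0.001, 0.978, 0.209, -0.002]
force: [-0.9, -0.4, -0.4]
width: 0.0495
finger_force: 0.0
```

>>> step_arm(commands=[50,-5,5,25,0,50,-20,15,25,0,50,-28,22,15,0,50,-28,25,0,0,50,-28,25,0,0,50,-28,25,0,0,50,-28,25,0,0,50,-28,25,0,0,50,-25,20,0,0,50,-15,10,0,0])

```text
time: 14.47
tool_pos: [0.4294, 0.1023, 0.3222]
orientation: [-0.0, 0.978, 0.209, 0.001]
force: [0.5, -0.3, 0.0]
width: 0.0499
finger_force: 0.0
```

```bash
python3 - <<'E'
from station import r
from h import *
st=r.get_state();print(st["tool_pos"],st["width"],st["force"])
s=wsnap(r,"w5");show(s)
E
```

```text
[0.42944795 0.10233447 0.32224653] 0.0498591803935148 [ 0.50443556 -0.25744265  0.01038349]
w500 [314.4 137.2]
w200 [703.9 401.2]
w100 [412.3 287.1]
```

View pics/w5.png

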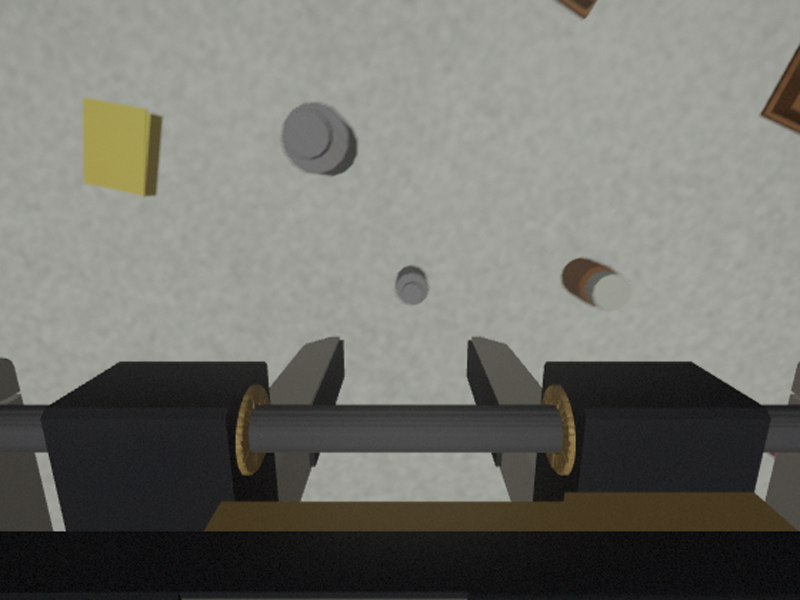

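The 100 is at (411,287), as predicted; the 500's disc at (317,137) and the vial at (600,285) are clear of the fingers. Grasping it.

>>> step_arm(commands=[50,4,0,-9,0,50,0,0,-20,0,50,0,0,-20,0,50,0,0,-20,0,50,0,0,-15,0,50,0,0,-10,0,50,0,0,-10,0,50,0,0,-8,0,50,0,0,-7,0,50,0,0,0,0], grip_force=12)

```text
time: 15.35
tool_pos: [0.4357, 0.1008, 0.2007]
orientation: [-0.0, 0.978, 0.209, -0.001]
force: [-0.5, 0.7, -1.0]
width: 0.0502
finger_force: 0.0
```

>>> step_arm(commands=[32,0,0,0,0,28,0,0,0,0,25,0,0,0,0,22,0,0,0,0,19,0,0,0,0,14,0,0,0,0,14,0,0,0,0,14,0,0,0,0,14,0,0,0,0,14,0,0,0,0])

```text
time: 16.18
tool_pos: [0.4359, 0.1009, 0.202]
orientation: [0.0, 0.978, 0.209, 0.0]
force: [0.4, -2.0, 6.0]
width: 0.0215
finger_force: 12.0
```

>>> step_arm(commands=[14,0,0,2,0,14,0,0,4,0,14,0,0,8,0,14,0,0,12,0,14,0,0,14,0,14,0,0,14,0,14,0,0,10,0,14,0,0,6,0,14,5,0,0,0,14,10,0,0,0])

```text
time: 17.02
tool_pos: [0.4508, 0.1009, 0.2719]
orientation: [-0.0, 0.978, 0.209, 0.0]
force: [0.3, -0.7, -1.1]
width: 0.0213
finger_force: 12.0
```

>>> step_arm(commands=[14,18,0,0,0,14,24,0,0,0,14,27,-1,0,0,14,29,-1,0,0,14,29,-1,0,0,14,29,0,0,0,14,26,0,0,0,14,18,0,0,0,14,9,0,0,0,14,0,0,0,0])

```text
time: 17.85
tool_pos: [0.6611, 0.0977, 0.2699]
orientation: [-0.0, 0.978, 0.209, -0.001]
force: [-0.3, -0.1, -0.7]
width: 0.0211
finger_force: 12.0
```

```bash
python3 - <<'E'
from station import r
from h import *
hand(r,"w6",.016,.028)
E
```

```text
[0.66114217 0.09768936 0.26990514] 0.021092976088001668 [-0.25211558 -0.1174168  -0.72056384]
c100 [408. 283.]
pred bottom, cyl top [412. 344.] [412. 396.]
```

View pics/w6c.png

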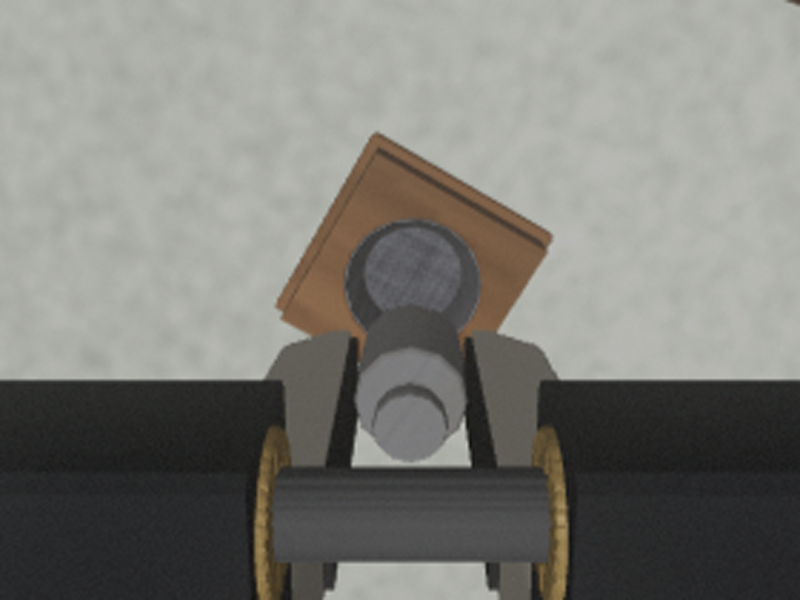

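The 100 is upright at (411,395), and its well is at (413,283), predicted (408,283). I'll apply a 1–2 mm correction and lower it.

>>> step_arm(commands=[14,1,-1,0,0,14,0,0,-8,0,14,0,0,-12,0,14,0,0,-12,0,14,0,0,-12,0,14,0,0,-8,0,14,0,0,-4,0,14,0,0,-2,0,14,0,0,-2,0,14,0,0,0,0])

```text
time: 18.73
tool_pos: [0.6608, 0.0969, 0.2117]
orientation: [0.0, 0.978, 0.209, 0.0]
force: [-0.6, 0.3, -0.3]
width: 0.0211
finger_force: 12.0
```

>>> step_arm(commands=[14,0,0,-1,0,14,0,0,-1,0,14,0,0,-1,0,14,0,0,-1,0,14,0,0,0,0,14,0,0,0,0,14,0,0,0,0,14,0,0,0,0,14,0,0,0,0,14,0,0,0,0])

```text
time: 19.57
tool_pos: [0.6608, 0.0969, 0.2081]
orientation: [0.0, 0.978, 0.209, 0.0]
force: [-0.6, -0.9, 5.3]
width: 0.0214
finger_force: 12.0
```

>>> step_arm(commands=[22,0,0,0,0,24,0,0,0,0,26,0,0,0,0,30,0,0,0,0,35,0,0,0,0,40,0,0,0,0,45,0,0,0,0,45,0,0,5,0,45,0,0,15,0,45,0,0,25,0])

```text
time: 20.4
tool_pos: [0.6603, 0.0968, 0.2519]
orientation: [-0.0, 0.978, 0.209, -0.002]
force: [-0.6, -0.6, 0.4]
width: 0.0448
finger_force: 0.0
```

>>> step_arm(commands=[60,0,0,25,0,64,-5,3,25,0,64,-20,11,20,0,64,-26,14,0,0,64,-28,15,0,0,64,-28,15,0,0,64,-26,14,0,0,64,-20,10,0,0,64,-10,5,0,0,64,-5,1,0,0])

```text
time: 21.23
tool_pos: [0.4917, 0.1855, 0.3242]
orientation: [-0.0, 0.978, 0.209, 0.001]
force: [0.4, -0.4, 0.9]
width: 0.0639
finger_force: 0.0
```

```bash
python3 - <<'E'
from station import r
from h import *
st=r.get_state();print(st["tool_pos"],st["width"],st["force"])
s=wsnap(r,"w7");show(s)
E
```

```text
[0.49166018 0.18550952 0.32419511] 0.06393240059691054 [ 0.36509081 -0.38948665  0.85848814]
w500 [406.  296.5]
w200 [750.9 514.3]
w100 [484.1 413.6]
c500 [296.8  32.8]
c100 [651.1 100.7]
```

View pics/w7.png

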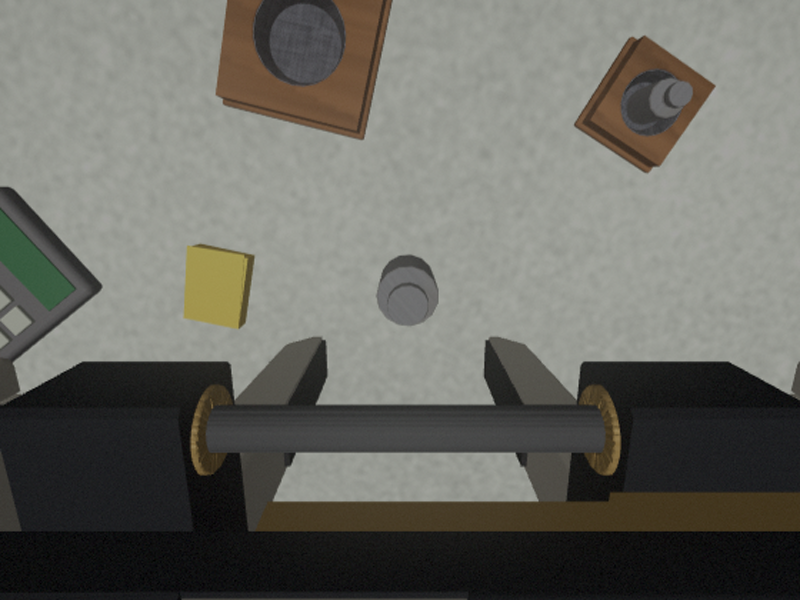

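The 100 stands upright in its well (knob (678,95)). The 500's disc is at (407,294), predicted (406,296), with the surroundings clear. Grasping it.

>>> step_arm(commands=[64,3,1,-5,0,64,0,0,-20,0,64,0,0,-20,0,64,0,0,-20,0,64,0,0,-15,0,64,0,0,-10,0,64,0,0,-10,0,64,0,0,-8,0,64,0,0,-7,0,64,0,0,0,0], grip_force=30)

```text
time: 22.12
tool_pos: [0.4957, 0.1857, 0.2066]
orientation: [0.0, 0.978, 0.209, -0.001]
force: [-0.2, 0.2, -0.8]
width: 0.0642
finger_force: 0.0
```

>>> step_arm(commands=[50,0,0,0,0,45,0,0,0,0,42,0,0,0,0,39,0,0,0,0,36,0,0,0,0,30,0,0,0,0,30,0,0,0,0,30,0,0,0,0,30,0,0,0,0,30,0,0,0,0])

```text
time: 22.95
tool_pos: [0.4958, 0.1859, 0.2081]
orientation: [0.0, 0.978, 0.209, 0.0]
force: [-0.5, -0.3, 6.0]
width: 0.0376
finger_force: 30.0
```

>>> step_arm(commands=[30,0,0,2,0,30,0,0,4,0,30,0,0,8,0,30,0,0,12,0,30,0,0,14,0,30,0,0,14,0,30,0,0,10,0,30,0,0,6,0,30,0,0,0,0,30,0,0,0,0])

```text
time: 23.78
tool_pos: [0.4957, 0.1859, 0.2777]
orientation: [-0.0, 0.978, 0.209, 0.0]
force: [0.0, -0.1, -5.4]
width: 0.0375
finger_force: 30.0
```

>>> step_arm(commands=[30,5,5,0,0,30,11,12,0,0,30,15,16,0,0,30,17,18,0,0,30,18,19,0,0,30,18,19,0,0,30,14,15,0,0,30,9,10,0,0,30,4,4,0,0,30,0,0,0,0])

```text
time: 24.62
tool_pos: [0.6072, 0.3047, 0.2763]
orientation: [0.0, 0.978, 0.209, -0.001]
force: [0.5, -0.5, -4.9]
width: 0.0376
finger_force: 30.0
```

```bash
python3 - <<'E'
from station import r
from h import *
hand(r,"w8",.022,.047)
E
```

```text
[0.60721512 0.30465111 0.27627726] 0.03755059428014221 [ 0.52611965 -0.45479525 -4.91624493]
c500 [407. 280.]
pred bottom, cyl top [412. 335.] [412. 426.]
```

View pics/w8c.png

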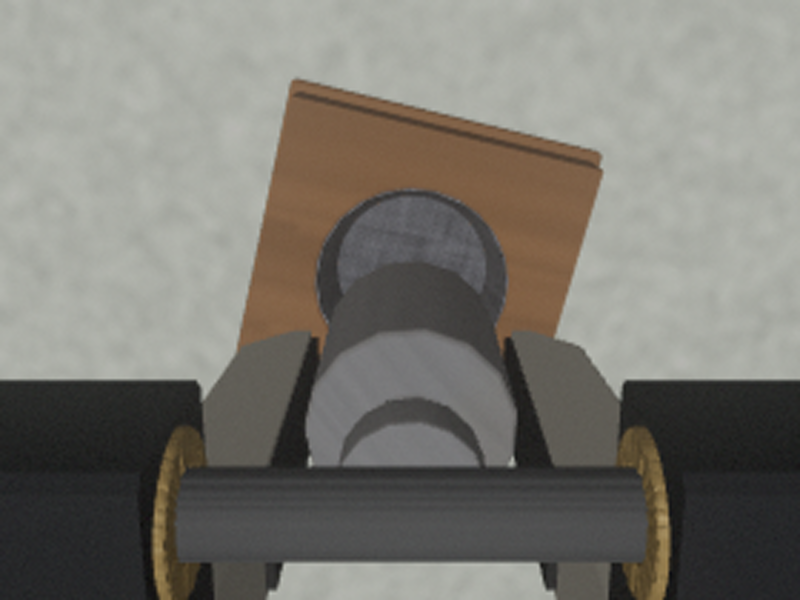

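The 500 is upright and centred (411,425), and its well is at (412,278), directly in line. Lowering it straight down.

>>> step_arm(commands=[30,0,0,0,0,30,0,0,-8,0,30,0,0,-12,0,30,0,0,-12,0,30,0,0,-12,0,30,0,0,-8,0,30,0,0,-4,0,30,0,0,-2,0,30,0,0,-2,0,30,0,0,0,0])

```text
time: 25.5
tool_pos: [0.6068, 0.3039, 0.2178]
orientation: [-0.0, 0.978, 0.209, 0.0]
force: [0.5, 0.5, -4.2]
width: 0.0373
finger_force: 30.0
```

>>> step_arm(commands=[30,0,0,-1,0,30,0,0,-1,0,30,0,0,-1,0,30,0,0,-1,0,30,0,0,0,0,30,0,0,0,0,30,0,0,0,0,30,0,0,0,0,30,0,0,0,0,30,0,0,0,0])

```text
time: 26.33
tool_pos: [0.6068, 0.3039, 0.2142]
orientation: [-0.0, 0.978, 0.209, 0.0]
force: [-0.5, -0.7, 4.1]
width: 0.0374
finger_force: 30.0
```

Contact confirmed; I'll release, lift high and look.

>>> step_arm(commands=[38,0,0,0,0,40,0,0,0,0,42,0,0,0,0,45,0,0,0,0,50,0,0,0,0,55,0,0,0,0,60,0,0,0,0,60,0,0,5,0,60,0,0,15,0,60,0,0,20,0])

```text
time: 27.17
tool_pos: [0.6065, 0.3038, 0.2538]
orientation: [0.0, 0.978, 0.209, -0.001]
force: [-0.0, -0.7, -0.2]
width: 0.0606
finger_force: 0.0
```

>>> step_arm(commands=[60,0,0,25,0,60,0,0,25,0,60,-10,-10,25,0,60,-25,-20,20,0,60,-30,-25,15,0,60,-30,-25,0,0,60,-30,-25,0,0,60,-25,-20,0,0,60,-10,-10,0,0,60,0,0,0,0])

```text
time: 28.0
tool_pos: [0.4449, 0.1675, 0.3658]
orientation: [-0.0, 0.978, 0.208, 0.001]
force: [-0.4, 0.3, 0.1]
width: 0.0601
finger_force: 0.0
```

```bash
python3 - <<'E'
from station import r
import cv2,numpy as np
print(r.get_state()["tool_pos"],r.get_state()["force"])
t=r.snapshot("top")["image"][:,:,::-1];s=r.snapshot("side")["image"][:,:,::-1]
a=cv2.resize(t[100:240,100:500],(800,280),interpolation=cv2.INTER_CUBIC)
b=cv2.resize(s[80:350,180:500],(379,320),interpolation=cv2.INTER_CUBIC)
c=cv2.resize(t[100:300,100:500],(421,320)[:2],interpolation=cv2.INTER_CUBIC)
cv2.imwrite("pics/end.png",np.vstack([a,np.hstack([b,c])]))
E
```

```text
[0.44487562 0.16746601 0.36578704] [-0.35205346  0.25510523  0.10435355]
```

View pics/end.png

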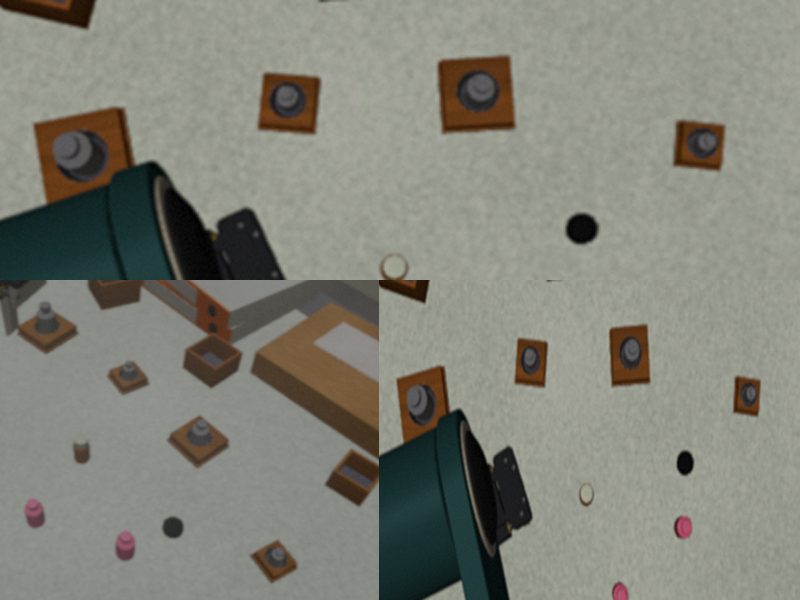

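All four weights stand upright in their wells: in the top strip, 500 (75,153), 100 (288,100), 200 (480,90) and 50 (704,143). The vial and the magnet are where they were, and the gripper is clear.

```bash
python3 -c "
from station import r
print(r.close_job())"
```

```text
the job is handed in; nothing more can be done
None
```

I put all four weights in their own case wells and handed the job in at about 28 s; the last pictures show them upright with the vial and magnet in place, but no verdict was returned.

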